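# Cover the spice server and lift it, level, off the bench

## Task

Set the small loose lid that lies on the bench gently onto the open pot of the brass twin spice server and let go, so that it sits seated and level. Then take the server by the upright disc in its middle, lift it about 10 cm clear of the bench with both lids on, and finish while holding it there, level and still. Leave everything else on the bench where it is.

Things in the scene. Friction and masses are not known exactly. Their poses are not given: they have to be found in the camera images.
- server: Brass twin spice server, one loose rigid piece, about 0.5 kg: an oblong base plate with round ends (220 x 84 x 6 mm), two equal round pots and, between them, a 12 mm thick stem with an upright grip disc on top, 105 mm high in all. Origin: centre of the underside. x runs along the server towards the open pot, z is up. It may stand at any yaw.
- open_pot (a point): Centre of the mouth of the server's open pot, at the height of its rim: 68 mm from the server's middle along its +x, 52 mm above its underside. Outer diameter 66 mm, wall 4 mm, mouth 58 mm.
- covered_pot (a point): Centre of the mouth of the server's other pot, which already wears its lid: 68 mm from the middle along the server's -x, rim 52 mm above the underside, same sizes.
- grip_disc (a point): Centre of the server's upright grip disc, a plain disc 40 mm in diameter and 12 mm thick, 85 mm above the server's underside, over its middle. Its flat faces look along the server's +y and -y (so fingers that close along the server's y pinch it by its faces).
- bench_lid: Loose round brass lid, 60 g, lying knob up on the bench away from the server. From below: a plug 7 mm deep, 52 mm in diameter (tapered to 46 at the bottom), a plate 72 mm in diameter and 4 mm thick, a cylindrical knob 14 mm in diameter and 25 mm tall; 36 mm tall overall. Origin: centre of the plug's underside; z is up.
- bench_lid_seat (a point): Centre of the underside of the bench lid's plate, 7 mm above the lid's origin: this ring lies on the pot's rim when the lid is seated, the plug inside the mouth.
- second_lid: The equal lid that already sits seated on the covered pot; same sizes and origin as the bench lid.
- second_lid_seat (a point): Centre of the underside of the second lid's plate, 7 mm above its origin.
- table: The bench with its whitewashed top at height 0.
- cup: Bystander: small brass cup, 58 mm across, 55 mm tall; origin at the centre of its underside.
- chisel: Bystander: wooden-handled chasing chisel, 150 mm long, lying flat along its x.
- wide_lid: Bystander: lid of some larger vessel, a flat brass disc 104 mm across and 5 mm thick with a short knob (14 mm); fits neither pot. Origin: centre of its underside.
- hammer: Bystander: hammer lying flat along its x.
- dish: Bystander: steel dish, 130 mm across, 18 mm tall; origin at the centre of its underside.
- coffee_pot: Bystander: brass coffee pot, a slim closed vessel 72 mm across and 120 mm tall; origin at the centre of its underside.
- bowl: Bystander: steel bowl, 100 mm across, 40 mm tall; origin at the centre of its underside.

How it is judged:
By the outcome, as a careful person would: the job done as asked, in the order asked, and still so for the second after the job is handed in, while the arm keeps its last pose, push and grip.
It also fails if it takes over 51 s, if anything falls off the work surface, if the arm or the gripper's body presses on something with over 40 N, if the wrist force passes 120 N, or if a joint passes its speed limit or range.

## Robot

A 6-joint arm with a two-finger parallel gripper is mounted at the origin on the work surface. World frame = base frame: x ahead of the robot, y to its left, z up, the work surface at z = 0. Lengths are in m, angles in rad, forces in N, time in s.
With the tool pointing down it reaches from about 0.35 to 0.975 m from the base axis. Payload 4.9 kg.
Tool frame: the origin (TCP) lies midway between the tips of the shut fingers; the grasp point (between the pads) lies 19 mm behind it (ctrl.tcp_to_grasp is the distance from the TCP to the grasp point, in m); z points along the fingers, y is the line along which they close (so a half turn about z gives the same grasp; the last joint's range is limited). The gripper opens to 85 mm and grips with 20 to 120 N. Pads are 22 mm wide; open, the fingers measure 114 mm over their backs; the gripper's body (76 mm by 85 mm) begins 54 mm behind the grasp point. The pads swing forward as they close: fully open they stand 13 mm farther back than shut.
Start: joints at [-0.119, 0.053, 1.613, -0, 1.476, -0.119], TCP at [0.625, 0, 0.231] pointing down, gripper open.
Joint ranges: [-3.01, 3.01], [-1.01, 2.22], [0.06, 2.58], [-1.02, 4.17], [0.09, 2.62], [-3.14, 3.14]. Speed limits (rad/s): [2.57, 2.57, 3.14, 3.14, 3.14, 3.14].

## Interface

Orientations are given as a rotation vector (axis times angle).
In Python, from station import ctrl gives the robot as it stands.
- The arm moves only by the tool jog_arm, called as name(argument=value, ...) on one line, values as JSON. Schema: {"type":"object","properties":{"segments":{"type":"array","items":{"type":"array","items":{"type":"number"},"minItems":7,"maxItems":7},"minItems":1,"maxItems":20},"clamp_n":{"type":"number"},"only":{"type":"string"},"quiet":{"type":"boolean"},"lines":{"type":"string"}},"required":["segments"],"additionalProperties":false}. segments is a list of rows, 1 to 20 of them, each of 7 numbers: the finger opening in m, then dx, dy, dz in a scale on which 1.0 is 1000 mm, then a rotation vector rx, ry, rz in shares of 4 rad (1.0 is 4 rad); each row is the pose to reach, as a shift and turn from the pose commanded when the call began, along the tool's axes at that moment; what a row does not reach only later rows make up. A row lasts 1/12 s, in which the tool goes at most 0.0417 m and 0.125 rad, less where a joint would pass 70% of its speed; a pose out of reach is approached as far as the arm can. The fingers move at their own pace and stop on an object; clamp_n is the grip in N (left out, the last holds). Time passes only in rows, so rows that do not move let the fingers close. The tool returns the time, the measured TCP pose, the force, the opening and the grip force at its end. only (a regular expression) keeps the lines of the reply that match it, lines (a string "A,B") keeps lines A to B, and quiet returns only ok. No shift or turn number may pass 1 either way. Input that does not fit is refused with a message, and nothing moves.
- ctrl.get_obs(): the state, without advancing time (a new reading comes with each control period).
- ctrl.get_image(name): name is "scene" or "side" or "wrist"; returns the picture (420x560x3 uint8, red, green, blue); there is no depth.
- ctrl.camera_params(name): a dict with "fx", "fy", "cx", "cy" (pixels), "T" (4x4, takes a point from camera to world coordinates); the wrist camera has in their place "tool_from_camera" (4x4, takes a point from camera to tool coordinates, whose origin is the TCP and whose axes are the flange's). Camera axes: x right, y down, z forward; pixel columns grow to the right and rows downward; lengths in m; the calibration is good to about 2 mm. A picture is of the moment at which its call begins: read the wrist's pose just before it. camera_params takes no time and is no camera call.
- ctrl.finish_job(): hands the job in; it is judged then, once.
The state is a dict: "t": time; "q": joint angles; "dq": joint speeds; "effort": joint torques, N m; "tool_pos": TCP position; "tool_rot": TCP orientation; "contact_force": force on the tool from outside, world axes, zero at the start; "wrist_torque": the same for the moment, N m; "opening": finger opening in m; "grip_force": force on a finger pad.
Only numpy, scipy, OpenCV 4.12 (cv2) and the standard library are available. Lean on these libraries where they do the work, as an engineer would, in place of code of your own. Each camera call takes 0.05 s, during which the arm holds its last target. There are 200 camera calls.

## Working session

There is one attempt and no reset: what is moved stays moved. The work goes in short steps, Python scripts to look and compute and a tool call to move; the robot and the scene stay as the last step left them, time stands still between calls to the robot, and variables do not carry over. Pictures are saved under pics/ and viewed, at most 11 in all, crops included, and the job is handed in when it is done.

```bash
ls; mkdir -p pics; python3 - <<'E'
from station import ctrl
import cv2,numpy as np
np.set_printoptions(precision=4,suppress=True)
for n in("scene","side","wrist"):
    cv2.imwrite(f"pics/{n}0.png",ctrl.get_image(n)[:,:,::-1]); print(n,ctrl.camera_params(n))
o=ctrl.get_obs();print(o['tool_pos'],o['tool_rot'],ctrl.tcp_to_grasp,o['t'])
E
```

```text
pics
station.py
scene {'fx': 440.7897539924146, 'fy': 440.7897539924146, 'cx': 286.22966420805034, 'cy': 212.5180248528381, 'T': array([[-0.889 ,  0.2636, -0.3745,  1.0208],
       [ 0.458 ,  0.5189, -0.7218,  0.8288],
       [ 0.004 , -0.8132, -0.582 ,  0.7635],
       [ 0.    ,  0.    ,  0.    ,  1.    ]])}
side {'fx': 463.5182106841629, 'fy': 463.5182106841629, 'cx': 273.63366973377856, 'cy': 210.60337986341597, 'T': array([[ 0.8778, -0.2585,  0.4032,  0.1155],
       [-0.4788, -0.4946,  0.7253, -0.8204],
       [ 0.012 , -0.8298, -0.558 ,  0.7424],
       [ 0.    ,  0.    ,  0.    ,  1.    ]])}
wrist {'fx': 353.3429493958666, 'fy': 353.3429493958666, 'cx': 279.9071967644946, 'cy': 207.95600352403156, 'tool_from_camera': array([[ 0.0007, -0.9503, -0.3113,  0.0787],
       [ 1.    ,  0.0008, -0.0003,  0.    ],
       [ 0.0005, -0.3113,  0.9503, -0.1423],
       [ 0.    ,  0.    ,  0.    ,  1.    ]])}
[0.6245 0.     0.2303] [-2.2206 -2.2205  0.0016] 0.0187 0.15
```

View pics/scene0.png

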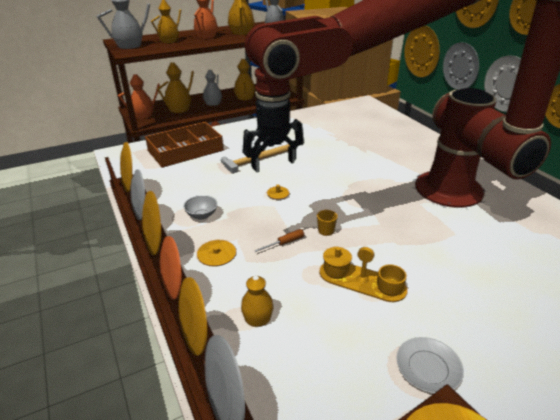

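View pics/side0.png

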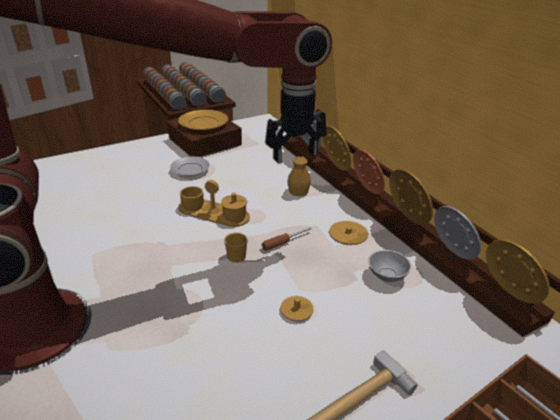

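The scene view shows the lid at (278,192) and the server with its disc at (366,255), open pot at (392,270) and lid knob at (338,250). In the side view the lid is at (297,308), the disc at (212,187), the open pot at (192,193) and the knob at (234,196).

```bash
cat > h.py <<'E'
from station import ctrl
import cv2,numpy as np
from scipy.spatial.transform import Rotation as R
np.set_printoptions(precision=4,suppress=True)
def toolT(o=None):
    o=o or ctrl.get_obs(); T=np.eye(4); T[:3,:3]=R.from_rotvec(o['tool_rot']).as_matrix(); T[:3,3]=o['tool_pos']; return T
def cam(n,tool=None):
    p=ctrl.camera_params(n)
    return p, (tool@p['tool_from_camera'] if n=='wrist' else p['T'])
def ray(n,uv,tool=None):
    p,T=cam(n,tool); d=T[:3,:3]@[(uv[0]-p['cx'])/p['fx'],(uv[1]-p['cy'])/p['fy'],1]
    return T[:3,3],d/np.linalg.norm(d)
def plane(n,uv,z,tool=None):
    o,d=ray(n,uv,tool); return o+d*(z-o[2])/d[2]
def two(a,b):
    (o1,d1),(o2,d2)=a,b
    s=np.linalg.lstsq(np.c_[d1,-d2],o2-o1,rcond=None)[0]
    p,q=o1+s[0]*d1,o2+s[1]*d2; return (p+q)/2,np.linalg.norm(p-q)
def brass(im):
    h=cv2.cvtColor(im,cv2.COLOR_RGB2HSV)
    return cv2.inRange(h,(12,130,40),(32,255,255))
E
python3 - <<'E'
from h import *
for n in("scene","side"):
    im=cv2.imread(f"pics/{n}0.png")[:,:,::-1]
    k,l,s,c=cv2.connectedComponentsWithStats(brass(np.ascontiguousarray(im)))
    for i in range(1,k):
        if 150<s[i,4]<4000: print(n,s[i],c[i],plane(n,c[i],0.012))
for nm,a,b,z in(("lid",(278,187),(297,299),.036),("disc",(366,255),(212,187),.085),("open",(392,269),(191.5,193),.052),("knob",(338,249),(234,195),.081)):
    print(nm,z,two(ray("scene",a),ray("side",b)),plane("scene",a,z),plane("side",b,z))
E
```

```text
scene [154   0  29  46 668] [166.9132  26.0689] [ 0.2496 -2.5196  0.012 ]
scene [228   0  27  38 743] [240.0821  18.1898] [-0.3139 -2.5229  0.012 ]
scene [279   0  76  20 981] [315.8226   7.4587] [-1.0364 -2.6164  0.012 ]
scene [456   0  42  28 818] [476.7885  12.9377] [-2.0914 -1.8604  0.012 ]
scene [509   0  28  35 748] [521.734   14.9706] [-2.3551 -1.6474  0.012 ]
scene [ 404   25   36   53 1447] [421.5308  51.1769] [-0.9538 -1.2184  0.012 ]
scene [ 301   40   99   69 3989] [355.3449  78.3821] [-0.3163 -0.9897  0.012 ]
scene [233  59  23  42 576] [243.9635  82.9688] [ 0.2182 -1.181   0.012 ]
scene [163  63  30  51 881] [176.4915  91.84  ] [ 0.5509 -1.2107  0.012 ]
scene [544  84  16  45 470] [553.6553 107.2702] [-0.8839 -0.2786  0.012 ]
scene [ 145  121   78   45 1862] [183.5537 142.5354] [ 0.6743 -0.6797  0.012 ]
scene [118 141  14  54 458] [125.8231 167.9345] [ 0.9044 -0.5822  0.012 ]
scene [258 145  32  14 164] [272.7866 151.4695] [ 0.4063 -0.4641  0.012 ]
scene [267 185  22  14 220] [277.5727 192.2955] [ 0.5116 -0.2123  0.012 ]
scene [ 138  191   28   65 1034] [151.2389 224.34
[... 940 characters left out ...]
35.6271 246.6396] [0.4801 0.0303 0.012 ]
side [281 297  32  24 582] [296.4003 308.2096] [ 0.5066 -0.2242  0.012 ]
side [ 450  356  110   64 2073] [513.9165 394.8992] [ 0.7414 -0.5881  0.012 ]
lid 0.036 (array([ 0.5105, -0.2153,  0.0297]), np.float64(0.003556845777312269)) [ 0.5134 -0.2053  0.036 ] [ 0.5086 -0.2214  0.036 ]
disc 0.085 (array([0.4964, 0.2201, 0.0824]), np.float64(0.004116418897518118)) [0.4963 0.223  0.085 ] [0.4964 0.2143 0.085 ]
open 0.052 (array([0.4495, 0.2628, 0.0533]), np.float64(0.005274816135103415)) [0.4456 0.2624 0.052 ] [0.4519 0.2623 0.052 ]
knob 0.081 (array([0.5375, 0.1648, 0.075 ]), np.float64(0.0035901516990973392)) [0.54   0.1712 0.081 ] [0.5351 0.1547 0.081 ]
```

View pics/wrist0.png

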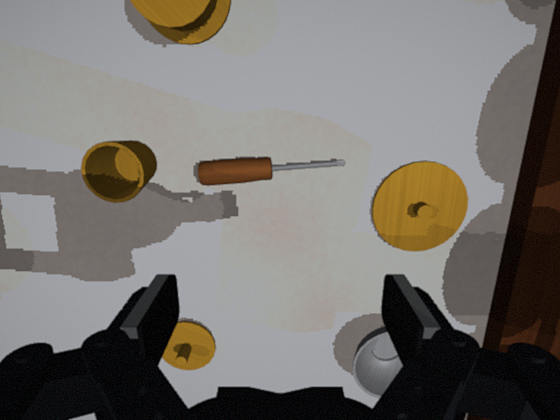

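The wrist view shows the bench lid at (188,345) between the fingers, with the knob tilted toward the lower left, and the cup, chisel and wide lid clear of it. I'm moving so the lid comes to the image centre.

jog_arm(segments=[[0.085,-0.03,-0.02,0,0,0,0],[0.085,-0.06,-0.04,0,0,0,0],[0.085,-0.09,-0.06,0,0,0,0],[0.085,-0.12,-0.08,0,0,0,0],[0.085,-0.15,-0.1,0,0,0,0],[0.085,-0.18,-0.115,0,0,0,0],[0.085,-0.18,-0.115,0,0,0,0],[0.085,-0.18,-0.115,0,0,0,0]], clamp_n=30)

```text
t: 0.82
tool_pos: [0.5092, -0.1811, 0.231]
tool_rot: [-2.225, -2.218, -0.0]
contact_force: [-0.6, 0.7, 0.7]
opening: 0.0847
grip_force: 0.0
```

```bash
python3 - <<'E'
from h import *
T=toolT(); im=ctrl.get_image("wrist"); cv2.imwrite("pics/w1.png",im[:,:,::-1]); np.save("w1.npy",T)
m=brass(im);print(T)
for c in cv2.findContours(m,cv2.RETR_EXTERNAL,cv2.CHAIN_APPROX_NONE)[0]:
    if cv2.contourArea(c)>500:
        e=cv2.fitEllipse(cv2.convexHull(c)); print(cv2.contourArea(c),e,plane("wrist",e[0],.011,T))
E
```

```text
[[ 0.0031  1.     -0.0002  0.5092]
 [ 1.     -0.0031  0.0005 -0.1811]
 [ 0.0005 -0.0002 -1.      0.231 ]
 [ 0.      0.      0.      1.    ]]
1962.5 ((249.73414611816406, 384.3166809082031), (26.68739891052246, 187.27978515625), 85.22369384765625) [ 0.4695 -0.4603  0.011 ]
3109.0 ((278.6562805175781, 205.6063690185547), (62.20429229736328, 65.19849395751953), 92.76026916503906) [ 0.5077 -0.2184  0.011 ]
3689.5 ((542.2277221679688, 37.127899169921875), (71.09282684326172, 91.11803436279297), 167.8714599609375) [ 0.7537 -0.0542  0.011 ]
```

View pics/w1.png

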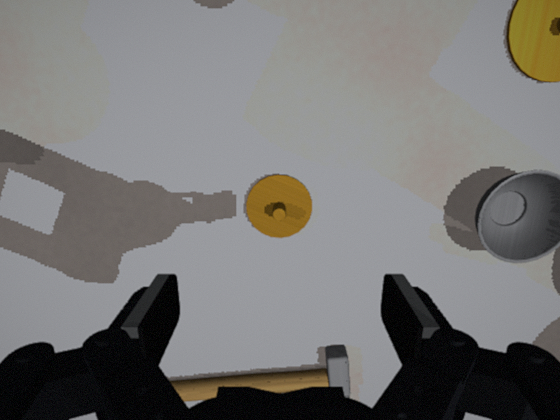

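The wrist view shows the lid's plate centred at (279,206) and its knob at (279,212), and nothing is within finger reach. I'm descending to the knob.

jog_arm(segments=[[0.05,-0.012,0,0.036,0,0,0],[0.05,-0.025,-0.001,0.072,0,0,0],[0.05,-0.0373,-0.0015,0.108,0,0,0],[0.05,-0.0373,-0.0015,0.146,0,0,0],[0.05,-0.0373,-0.0015,0.18,0,0,0],[0.05,-0.0373,-0.0015,0.2,0,0,0],[0.05,-0.0373,-0.0015,0.208,0,0,0],[0.05,-0.0373,-0.0015,0.215,0,0,0],[0.05,-0.0373,-0.0015,0.215,0,0,0],[0.05,-0.0373,-0.0015,0.215,0,0,0]])

```text
t: 1.7
tool_pos: [0.5098, -0.2174, 0.0177]
tool_rot: [2.219, 2.221, 0.001]
contact_force: [0.3, 0.8, -0.8]
opening: 0.0498
grip_force: 0.0
```

```bash
python3 - <<'E'
from h import *
T=toolT(); im=ctrl.get_image("wrist"); cv2.imwrite("pics/w2.png",im[:,:,::-1])
E
```

```text
(no output)
```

View pics/w2.png

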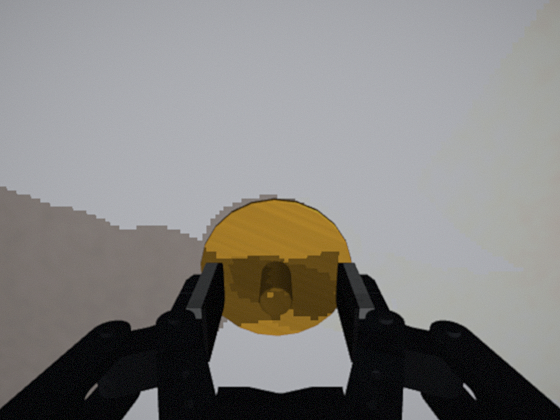

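The knob sits between the fingers at about (275,290), some 2 mm left of the fingers' middle. I'll trim that and close.

jog_arm(segments=[[0.05,-0.001,-0.002,0.0025,0,0,0],[0.05,-0.001,-0.002,0.0025,0,0,0],[0.0,-0.001,-0.002,0.0025,0,0,0],[0.0,-0.001,-0.002,0.0025,0,0,0],[0.0,-0.001,-0.002,0.0025,0,0,0],[0.0,-0.001,-0.002,0.0025,0,0,0],[0.0,-0.001,-0.002,0.0025,0,0,0],[0.0,-0.001,-0.002,0.0025,0,0,0],[0.0,-0.001,-0.002,0.0025,0,0,0],[0.0,-0.001,-0.002,0.0025,0,0,0]], clamp_n=30)

```text
t: 2.58
tool_pos: [0.5068, -0.2185, 0.0143]
tool_rot: [2.221, 2.221, 0.0]
contact_force: [-1.5, -0.4, 4.2]
opening: 0.0127
grip_force: 29.6
```

jog_arm(segments=[[0,0,0,-0.01,0,0,0],[0,0,0,-0.03,0,0,0],[0,0,0,-0.06,0,0,0],[0,0,0,-0.09,0,0,0],[0,0.02,0,-0.12,0,0,0],[0,0.045,0,-0.15,0,0,0],[0,0.07,-0.005,-0.18,0,0,0],[0,0.095,-0.005,-0.21,0,0,0],[0,0.12,-0.01,-0.235,0,0,0],[0,0.15,-0.015,-0.255,0,0,0],[0,0.18,-0.015,-0.27,0,0,0],[0,0.21,-0.015,-0.28,0,0,0],[0,0.24,-0.015,-0.285,0,0,0],[0,0.27,-0.015,-0.285,0,0,0],[0,0.295,-0.015,-0.285,0,0,0],[0,0.31,-0.015,-0.285,0,0,0],[0,0.32,-0.015,-0.285,0,0,0],[0,0.32,-0.015,-0.285,0,0,0],[0,0.32,-0.015,-0.285,0,0,0],[0,0.32,-0.015,-0.285,0,0,0]])

```text
t: 4.25
tool_pos: [0.4914, 0.1009, 0.2986]
tool_rot: [2.222, 2.22, -0.001]
contact_force: [-0.6, -0.6, -0.7]
opening: 0.0128
grip_force: 29.4
```

```bash
python3 - <<'E'
from h import *
T=toolT(); im=ctrl.get_image("wrist"); cv2.imwrite("pics/w3.png",im[:,:,::-1]); np.save("w3.npy",T); print(T)
E
```

```text
[[ 0.0009  1.     -0.0004  0.4914]
 [ 1.     -0.0009 -0.0005  0.1009]
 [-0.0005 -0.0004 -1.      0.2986]
 [ 0.      0.      0.      1.    ]]
```

View pics/w3.png

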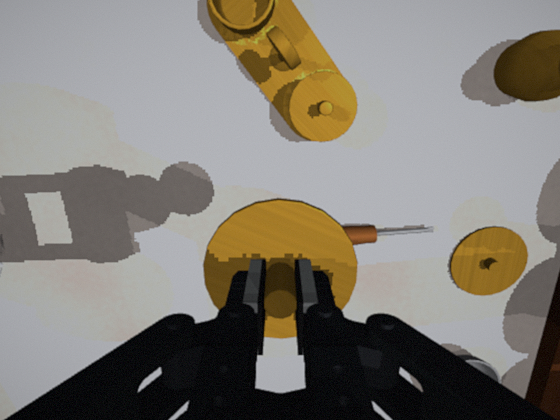

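The wrist view shows the lid held level below the fingers at (280,268). The server is at the top, with its open pot cut off at (240,5), disc at (283,47) and knob at (325,108). I'll go a little further to get all of it in view.

jog_arm(segments=[[0,0.025,0,0,0,0,0],[0,0.05,0,0,0,0,0],[0,0.06,0,0,0,0,0],[0,0.06,0,0,0,0,0],[0,0.06,0,0,0,0,0]])

```text
t: 4.72
tool_pos: [0.4916, 0.1611, 0.2987]
tool_rot: [2.221, 2.221, -0.001]
contact_force: [-0.2, 0.1, -0.0]
opening: 0.0127
grip_force: 29.4
```

```bash
python3 - <<'E'
from h import *
T=toolT(); im=ctrl.get_image("wrist"); cv2.imwrite("pics/w4.png",cv2.resize(im[:210,180:460,::-1],None,fx=2.8,fy=2.8,interpolation=cv2.INTER_CUBIC)); cv2.imwrite("pics/w4full.png",im[:,:,::-1]); np.save("w4.npy",T); print(T)
E
```

```text
[[-0.0001  1.     -0.0002  0.4916]
 [ 1.      0.0001 -0.0009  0.1611]
 [-0.0009 -0.0002 -1.      0.2987]
 [ 0.      0.      0.      1.    ]]
```

View pics/w4.png

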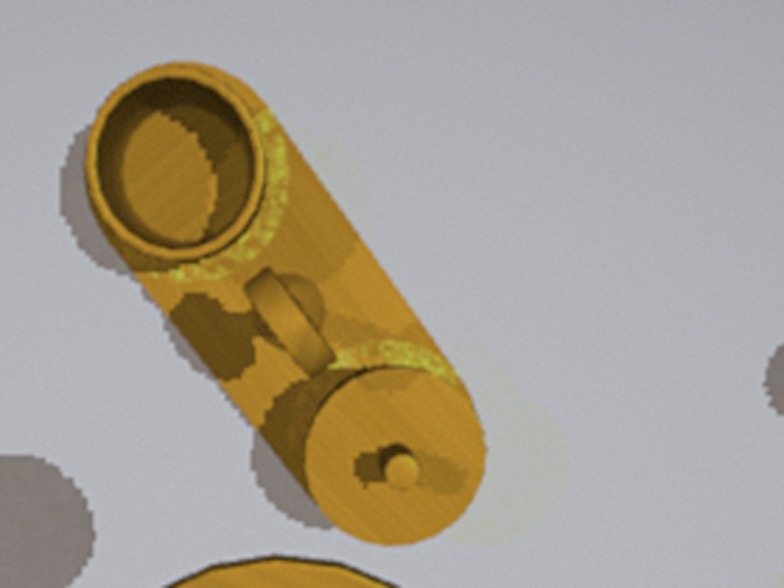

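The crop shows the open pot rim centred at about (177,163), the seated lid plate at (395,456), its knob at (402,470) and the disc edge at about (290,320). Next I'll check these against the known sizes.

```bash
python3 - <<'E'
from h import *
T=np.load("w4.npy"); im=cv2.imread("pics/w4full.png")
f=lambda u,v:((u+.5)/2.8-.5+180,(v+.5)/2.8-.5)
P=lambda u,v,z:plane("wrist",f(u,v),z,T)
o=P(177,165,.052);c=P(395.5,456,.056);k=P(402,470,.081);d=P(290,320,.103)
print("open",o,"plate",c,"knob",k,"disc",d)
print("mid",(o+c)/2,"dist",np.linalg.norm((o-c)[:2]),"yaw",np.degrees(np.arctan2(*(o-c)[1::-1])))
print("rim diam",np.linalg.norm(P(87,165,.052)-P(267,165,.052)),"plate diam",np.linalg.norm(P(305,456,.056)-P(486,456,.056)))
# straight base edges at z=.006
for a,b in(((270,105),(430,330)),((140,285),(255,435))):
    p,q=P(*a,.006),P(*b,.006); print("edge yaw",np.degrees(np.arctan2(*(p-q)[1::-1])))
# grey-dark/inner mouth circle
g=cv2.cvtColor(cv2.imread("pics/w4.png"),cv2.COLOR_BGR2GRAY)
print(cv2.HoughCircles(g[:300,:320],cv2.HOUGH_GRADIENT_ALT,1,20,param1=150,param2=.6,minRadius=65,maxRadius=105))
s=cv2.HoughCircles(g[300:,250:520],cv2.HOUGH_GRADIENT_ALT,1,20,param1=150,param2=.6,minRadius=75,maxRadius=105);print(s)
# lid in hand
m=brass(np.ascontiguousarray(im[:,:,::-1]));m[:196]=0
c=max(cv2.findContours(m,0,1)[0],key=cv2.contourArea);h=cv2.convexHull(c);e=cv2.fitEllipse(h);print(e)
x=plane("wrist",e[0],T[2,3]-.0035,T);print("held lid plate centre in tool",T[:3,:3].T@(x-T[:3,3]))
E
```

```text
open [0.4536 0.272  0.052 ] plate [0.5365 0.166  0.056 ] knob [0.5362 0.1656 0.081 ] disc [0.4945 0.2204 0.103 ]
mid [0.4951 0.219  0.054 ] dist 0.1345023995432878 yaw 128.03285139172533
rim diam 0.06540723655085681 plate diam 0.0711068805622038
edge yaw 127.9784187481182
edge yaw 127.14032596331322
[[[172.     167.      82.6009]
  [172.     167.      94.798 ]]]
[[[141.     154.      90.9245]]]
((285.6265563964844, 268.9421081542969), (136.08050537109375, 166.56593322753906), 96.62802124023438)
held lid plate centre in tool [0.0014 0.0026 0.0035]
```

```bash
python3 - <<'E'
from h import *
T=np.load("w4.npy"); g=cv2.cvtColor(cv2.imread("pics/w4full.png"),cv2.COLOR_BGR2GRAY)
E=cv2.Canny(g,40,90); ys,xs=np.nonzero(E)
f=lambda u,v:((u+.5)/2.8-.5+180,(v+.5)/2.8-.5)
X=np.array([plane("wrist",(u,v),0,T) for u,v in zip(xs,ys)])
o=T@ctrl.camera_params("wrist")["tool_from_camera"]@[0,0,0,1]
def fit(c,z,r):
    P=(X[:,:2]-o[:2])*(o[2]-z)/o[2]+o[:2]; c=np.array(c)
    for _ in range(8):
        d=np.linalg.norm(P-c,axis=1); Q=P[abs(d-r)<(.004 if _<2 else .0022)]
        A=np.c_[2*Q,np.ones(len(Q))]; s=np.linalg.lstsq(A,(Q**2).sum(1),rcond=None)[0]; c=s[:2]
    a=np.degrees(np.arctan2(*(Q-c).T[::-1])); 
    print(z,r,c,"r fit",np.sqrt(s[2]+c@c),len(Q),np.histogram(a,8,(-180,180))[0]); return c
a=fit((.4536,.272),.052,.029); a2=fit((.4536,.272),.052,.033); b=fit((.5365,.166),.056,.036)
for q in(a,a2): print((q+b)/2,np.linalg.norm(q-b),np.degrees(np.arctan2(*(q-b)[::-1])))
E
```

```text
Traceback (most recent call last):
  File "h.py", line 14, in plane
    o,d=ray(n,uv,tool); return o+d*(z-o[2])/d[2]
        ~~~^^^^^^^^^^^
  File "h.py", line 11, in ray
    p,T=cam(n,tool); d=T[:3,:3]@[(uv[0]-p['cx'])/p['fx'],(uv[1]-p['cy'])/p['fy'],1]
        ~~~^^^^^^^^
  File "h.py", line 8, in cam
    p=ctrl.camera_params(n)
ValueError: time passes only in moves, steps and waits
```

```bash
sed -i 's/^def cam(n,tool=None):/from functools import lru_cache\nCP=lru_cache(ctrl.camera_params)\ndef cam(n,tool=None):/; s/p=ctrl.camera_params(n)/p=CP(n)/' h.py
cat > rim.py <<'E'
from h import *
def edges(name,img,T,box=None):
    E=cv2.Canny(cv2.cvtColor(img,cv2.COLOR_RGB2GRAY),40,90); ys,xs=np.nonzero(E)
    X=np.array([plane(name,(u,v),0,T) for u,v in zip(xs,ys)]); return X[:,:2],(cam(name,T)[1])[:3,3]
def fit(X,o,c,z,r):
    P=(X-o[:2])*(o[2]-z)/o[2]+o[:2]; c=np.array(c)
    for i in range(8):
        d=np.linalg.norm(P-c,axis=1); Q=P[abs(d-r)<(.004 if i<2 else .0022)]
        s=np.linalg.lstsq(np.c_[2*Q,np.ones(len(Q))],(Q**2).sum(1),rcond=None)[0]; c=s[:2]
    a=np.degrees(np.arctan2(*(Q-c).T[::-1]))
    print(z,r,c,"r fit",np.sqrt(s[2]+c@c),len(Q),np.histogram(a,8,(-180,180))[0]); return c
E
python3 - <<'E'
from rim import *
T=np.load("w4.npy"); X,o=edges("wrist",cv2.imread("pics/w4full.png")[:,:,::-1].copy(),T)
a=fit(X,o,(.4536,.272),.052,.029); a2=fit(X,o,(.4536,.272),.052,.033); b=fit(X,o,(.5365,.166),.056,.036)
for q in(a,a2): print((q+b)/2,np.linalg.norm(q-b),np.degrees(np.arctan2(*(q-b)[::-1])))
E
```

```text
0.052 0.029 [0.453 0.272] r fit 0.02898001871431652 227 [30 27 29 28 28 29 28 28]
0.052 0.033 [0.4547 0.273 ] r fit 0.03312121300392862 308 [51 38 50 40 39 28 31 31]
0.056 0.036 [0.5366 0.1654] r fit 0.035829286545605084 246 [23 26 30 30 27 29 47 34]
[0.4948 0.2187] 0.13539318139800166 128.08794062590073
[0.4956 0.2192] 0.13518013501966494 127.27960095149872
```

Careful with the scale: turns go in shares of 4 rad. That gives: -0.665 rad / 4 = -0.1663.

```bash
python3 - <<'E'
from rim import *
T=np.load("w1.npy"); X,o=edges("wrist",cv2.imread("pics/w1.png")[:,:,::-1].copy(),T)
fit(X,o,(.5077,-.2184),.011,.036); print(ctrl.get_obs()['q'])
E
```

```text
0.011 0.036 [ 0.5066 -0.2188] r fit 0.036555566296748464 253 [31 30 30 32 32 34 32 32]
[ 0.1725 -0.2389  1.7744 -0.0008  1.6065  0.1731]
```

jog_arm(segments=[[0,0.03,-0.01,0,0,0,-0.025],[0,0.06,-0.02,0,0,0,-0.05],[0,0.09,-0.03,0,0,0,-0.075],[0,0.111,-0.0386,0,0,0,-0.1],[0,0.111,-0.0386,0.02,0,0,-0.125],[0,0.111,-0.0386,0.05,0,0,-0.15],[0,0.111,-0.0386,0.08,0,0,-0.1663],[0,0.111,-0.0386,0.11,0,0,-0.1663],[0,0.111,-0.0386,0.14,0,0,-0.1663],[0,0.111,-0.0386,0.158,0,0,-0.1663],[0,0.111,-0.0386,0.1687,0,0,-0.1663],[0,0.111,-0.0386,0.1687,0,0,-0.1663],[0,0.111,-0.0386,0.1687,0,0,-0.1663]])

```text
t: 5.85
tool_pos: [0.4534, 0.2721, 0.1305]
tool_rot: [1.376, 2.824, -0.0]
contact_force: [0.4, 0.2, 0.1]
opening: 0.0123
grip_force: 29.4
```

jog_arm(segments=[[0,0,0,0.02,0,0,0],[0,0,0,0.04,0,0,0],[0,0,0,0.052,0,0,0],[0,0,0,0.058,0,0,0],[0,0,0,0.063,0,0,0],[0,0,0,0.067,0,0,0],[0,0,0,0.067,0,0,0]])

```text
t: 6.43
tool_pos: [0.4531, 0.2727, 0.0633]
tool_rot: [1.375, 2.825, 0.0]
contact_force: [0.6, -0.0, -0.9]
opening: 0.0128
grip_force: 29.4
```

```bash
python3 - <<'E'
from h import *
a=[ctrl.get_image(n)[y:y+110,x:x+140] for n,y,x in(("scene",215,310),("side",140,145))]
cv2.imwrite("pics/d1.png",cv2.resize(np.hstack(a)[:,:,::-1],None,fx=2.8,fy=2.8,interpolation=cv2.INTER_CUBIC))
E
```

```text
(no output)
```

View pics/d1.png

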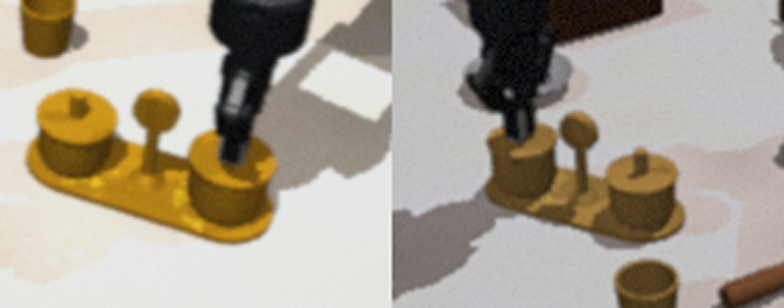

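Both views show the lid centred over the open pot, just above its rim, at (232,150) on the left and (522,138) on the right. I'll lower it slowly to contact.

jog_arm(segments=[[0,0,0,0.001,0,0,0],[0,0,0,0.002,0,0,0],[0,0,0,0.003,0,0,0],[0,0,0,0.0035,0,0,0],[0,0,0,0.0035,0,0,0]])

```text
t: 6.95
tool_pos: [0.4528, 0.2727, 0.0595]
tool_rot: [-1.375, -2.825, 0.0]
contact_force: [0.6, -0.5, -0.3]
opening: 0.0123
grip_force: 29.4
```

jog_arm(segments=[[0,0,0,0.0005,0,0,0],[0,0,0,0.0008,0,0,0],[0,0,0,0.0008,0,0,0]])

```text
t: 7.2
tool_pos: [0.4529, 0.2727, 0.0593]
tool_rot: [-1.375, -2.825, 0.0]
contact_force: [-1.6, -1.1, 3.1]
opening: 0.013
grip_force: 29.7
```

Contact is at the expected height, about 3 N upward. Next: release, retreat straight up and verify.

jog_arm(segments=[[0.02,0,0,0,0,0,0],[0.03,0,0,0,0,0,0],[0.04,0,0,0,0,0,0],[0.04,0,0,0,0,0,0],[0.04,0,0,0,0,0,0],[0.04,0,0,-0.005,0,0,0],[0.04,0,0,-0.015,0,0,0],[0.04,0,0,-0.035,0,0,0],[0.04,0,0,-0.065,0,0,0],[0.06,-0.02,0,-0.1,0,0,0],[0.07,-0.045,0,-0.125,0,0,0],[0.07,-0.07,0,-0.14,0,0,0],[0.07,-0.09,0,-0.15,0,0,0],[0.07,-0.1,0,-0.15,0,0,0],[0.07,-0.1,0,-0.15,0,0,0],[0.07,-0.1,0,-0.15,0,0,0]])

```text
t: 8.53
tool_pos: [0.514, 0.194, 0.2081]
tool_rot: [-1.375, -2.823, 0.001]
contact_force: [-0.4, 0.0, -0.4]
opening: 0.0697
grip_force: 0.0
```

```bash
python3 - <<'E'
from rim import *
T=toolT(); im=ctrl.get_image("wrist"); np.save("w5.npy",T); cv2.imwrite("pics/w5.png",im[:,:,::-1]); print(T[:3,3])
X,o=edges("wrist",im,T); a=fit(X,o,(.453,.272),.056,.036); b=fit(X,o,(.5366,.1654),.056,.036)
print((a+b)/2,np.linalg.norm(a-b),np.degrees(np.arctan2(*(a-b)[::-1])))
E
```

```text
[0.514  0.194  0.2081]
0.056 0.036 [0.4536 0.2711] r fit 0.03594529381991131 411 [ 9 62 59 81 59 49 44 48]
0.056 0.036 [0.5362 0.1655] r fit 0.03572923343225236 321 [42 38 32 36 34 53 40 46]
[0.4949 0.2183] 0.13409078861090987 128.039343225811
```

View pics/w5.png

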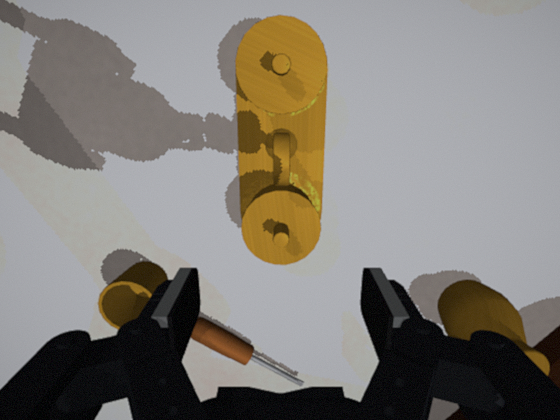

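The wrist view shows both lids seated, with knobs at (282,64) and (281,236), the disc at (282,160), and the server parallel to the tool's x. The fitted radii and spacing agree with level plates at 56 mm. I'm descending on the disc.

jog_arm(segments=[[0.07,0.02,0,0.02,0,0,0],[0.07,0.031,0,0.05,0,0,0],[0.07,0.031,0,0.085,0,0,0],[0.07,0.031,0,0.115,0,0,0],[0.07,0.031,0,0.132,0,0,0],[0.07,0.031,0,0.142,0,0,0],[0.07,0.031,0,0.142,0,0,0],[0.07,0.031,0,0.142,0,0,0]])

```text
t: 9.25
tool_pos: [0.4949, 0.2189, 0.0665]
tool_rot: [-1.373, -2.825, 0.001]
contact_force: [-0.4, -0.0, 1.1]
opening: 0.07
grip_force: 0.0
```

```bash
python3 - <<'E'
from h import *
cv2.imwrite("pics/w6.png",ctrl.get_image("wrist")[:,:,::-1])
E
```

```text
(no output)
```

View pics/w6.png

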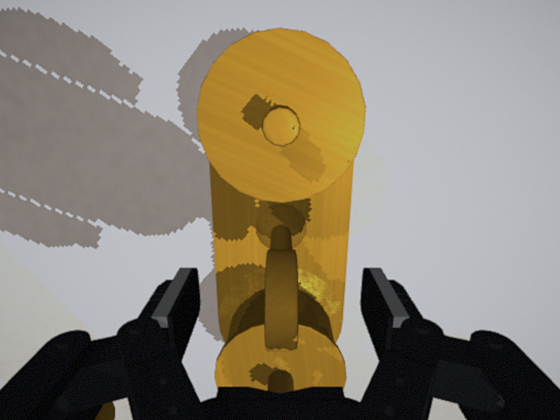

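The disc stands at (281,300), midway between the fingers and parallel to the pads, so I can close on it.

jog_arm(segments=[[0.04,0,0,0,0,0,0],[0.03,0,0,0,0,0,0],[0.02,0,0,0,0,0,0],[0.016,0,0,0,0,0,0],[0.014,0,0,0,0,0,0],[0.012,0,0,0,0,0,0],[0,0,0,0,0,0,0],[0,0,0,0,0,0,0],[0,0,0,0,0,0,0],[0,0,0,0,0,0,0],[0,0,0,0,0,0,0],[0,0,0,0,0,0,0]], clamp_n=80)

```text
t: 10.3
tool_pos: [0.4958, 0.2185, 0.0673]
tool_rot: [1.375, 2.824, 0.001]
contact_force: [-1.6, -0.7, 6.0]
opening: 0.0108
grip_force: 78.8
```

jog_arm(segments=[[0,0,0,-0.001,0,0,0],[0,0,0,-0.003,0,0,0],[0,0,0,-0.007,0,0,0],[0,0,0,-0.013,0,0,0],[0,0,0,-0.021,0,0,0],[0,0,0,-0.03,0,0,0],[0,0,0,-0.04,0,0,0],[0,0,0,-0.05,0,0,0],[0,0,0,-0.06,0,0,0],[0,0,0,-0.07,0,0,0],[0,0,0,-0.079,0,0,0],[0,0,0,-0.087,0,0,0],[0,0,0,-0.093,0,0,0],[0,0,0,-0.097,0,0,0],[0,0,0,-0.1,0,0,0],[0,0,0,-0.101,0,0,0],[0,0,0,-0.101,0,0,0],[0,0,0,-0.101,0,0,0],[0,0,0,-0.101,0,0,0],[0,0,0,-0.101,0,0,0]])

```text
t: 11.97
tool_pos: [0.4951, 0.2183, 0.1672]
tool_rot: [-1.374, -2.824, 0.001]
contact_force: [-0.3, -0.2, -5.3]
opening: 0.0108
grip_force: 77.9
```

```bash
python3 - <<'E'
from h import *
a=[ctrl.get_image(n)[y:y+160,x:x+140] for n,y,x in(("scene",140,310),("side",90,145))]
cv2.imwrite("pics/d2.png",cv2.resize(np.hstack(a)[:,:,::-1],None,fx=2.8,fy=2.8,interpolation=cv2.INTER_CUBIC))
E
```

```text
(no output)
```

View pics/d2.png

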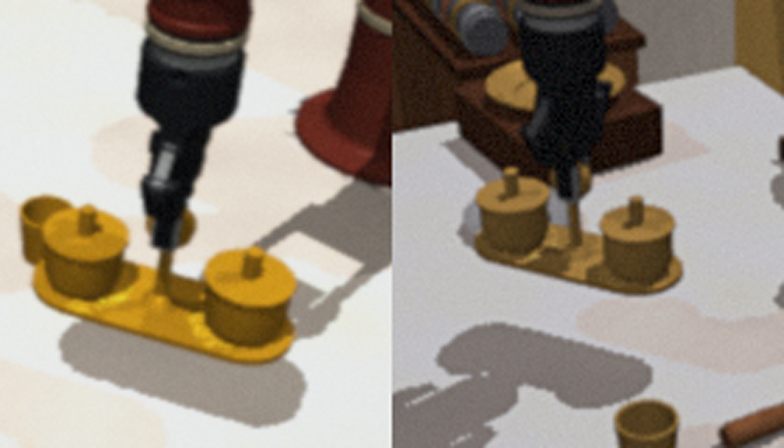

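Both views show the server clear of the bench with both lids on. The knob tops are at (88,211) and (254,254) on the left, (510,173) and (635,203) on the right. I'll check the level by triangulating the knob tops.

```bash
python3 - <<'E'
from h import *
f=lambda u,v,x,y:((u+.5)/2.8-.5+x,(v+.5)/2.8-.5+y)
for nm,a,b in(("open",(254,252),(510,172)),("cov",(88,209),(635,201))):
    print(nm,two(ray("scene",f(*a,310,140)),ray("side",f(b[0]-392,b[1],145,90))))
T=toolT(); im=ctrl.get_image("wrist")
from rim import edges,fit
X,o=edges("wrist",im,T); fit(X,o,(.453,.272),.156,.036)
print(ctrl.get_obs()['dq'])
E
```

```text
open (array([0.4535, 0.2719, 0.1784]), np.float64(0.0006014279752197572))
cov (array([0.536 , 0.1646, 0.1775]), np.float64(0.0004526930653944516))
0.156 0.036 [0.4523 0.2713] r fit 0.035561725847788876 633 [ 59  54  81  74  84  90  84 107]
[-0.0018 -0.0014 -0.0026 -0.0005 -0.0016 -0.004 ]
```

Both knob tops are at the same height to within 1 mm and about 10 cm up, so the server is level and still. I'm handing the job in.

```bash
python3 -c "
from station import ctrl
print(ctrl.finish_job())"
```

```text
the job is handed in; nothing more can be done
None
```

The job is handed in: the bench lid is seated on the open pot, and the server is held by its disc about 10 cm above the bench, level and still with both lids on, at about 12 s of the 51 s allowed.

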